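# Zero the kitchen scale and clip the cover over its zero knob

### The arm

A 6-joint arm with a two-finger parallel gripper is mounted at the origin on a cart in front of the work surface, level with it; the furniture and walls round the work are solid. World frame = base frame: x ahead of the robot, y to its left, z up, the work surface at z = 0. Lengths are in m, angles in degrees, forces in N, time in s.
With the tool pointing down it reaches from about 0.4 to 0.825 m from the base axis. Payload 7 kg.
Tool frame: the origin (TCP) lies on the centre line of the jaws, within the pads' length; the fingertips stand 11 mm ahead of it and the grasp point (between the pads) lies 8 mm behind it; z points along the fingers, y is the line along which they close (so a half turn about z gives the same grasp; the last joint's range is limited). The gripper opens to 88 mm and grips with 3 to 60 N. Pads are 19 mm wide; open, the fingers measure 130 mm over their backs; the gripper's body (78 mm by 193 mm) begins 47 mm behind the grasp point.
Start: joints at [86.752, 20.546, 0.682, 0, -70.136, -16.507], TCP at [0.228, 0.635, 0.204] pointing down, gripper open.
Joint ranges: [-176.03, 176.03], [-82.01, 121.73], [-58.28, 71.71], [-173.87, 95.51], [-174.79, -0.11], [-173.66, 173.66]. Speed limits (degrees/s): [136.94, 136.94, 172.46, 180, 180, 180].

### API

Orientations are given as [roll, pitch, yaw] about the fixed x, y, z axes, in that order (R = Rz(yaw) Ry(pitch) Rx(roll)).
In Python, from plant import r, capture, camera_model, job gives the robot as it stands.
- The arm moves only by the tool drive_tool, never from a script. Its argument "increments" is a list that holds one entry, the list of rows, each a list of 5 numbers: the gripper's target within -1 to 1 (fully open at 1, half-way at 0, shut at -1), then the shift along the tool's x, y, z scaled (see below), then the turn about the tool's z scaled (see below). In form: [[[gripper, tx, ty, tz, roll], ...]]. A call has 1 to 5 rows; each row is the pose to reach, as a shift and turn from the pose commanded when the call began, along the tool's axes at that moment, turning the shorter way round; what a row does not reach only later rows make up. The controller multiplies each number of a shift by 120 mm and each number of a turn by 360 degrees. A row lasts 1/8 s, in which the tool goes at most 62.5 mm and 10.7 degrees, less where a joint would pass 70% of its speed; a pose out of reach is approached as far as the arm can. A call with a number of a shift or a turn outside -1 to 1 is refused whole. A call with a gripper value outside its range is refused whole. The fingers move at their own pace and stop on an object; "squeeze" is the grip in N (left out, the last holds). Time passes only in rows, so rows that repeat a pose let the fingers close. It gives the time, the measured TCP pose, the force, the opening and the grip force at its end, in the units of the state.
- r.get_state(): the state, without advancing time (a new reading comes with each control period).
- capture(name): name is "scene" or "top" or "wrist"; returns the picture (420x560x3 uint8, red, green, blue); there is no depth.
- camera_model(name): a dict with "camera_matrix" (3x3 intrinsics, pixels), "k1" (the pictures are not rectified: a ray, as slopes to the right and down, at radius r is drawn at 1 + k1 r^2 times it, then the intrinsics apply), "rvec" (rotation vector, rad) and "tvec" (3), from world to camera coordinates, as OpenCV has them. Camera axes: x right, y down, z forward; pixel columns grow to the right and rows downward; lengths in m; the calibration is good to about 2 mm. A picture is of the moment at which its call begins: read the wrist's pose just before it. camera_model takes no time and is no camera call; for the wrist camera it gives the pose at the moment of the call.
- job.close_job(): hands the job in; it is judged then, once.
The state is a dict: "time_s": time; "joints": joint angles; "qd": joint speeds; "joint_torque": joint torques, N m; "tcp_pos": TCP position; "eef_rot": TCP orientation; "contact_force": force on the tool from outside, world axes, zero at the start; "moment": the same for the moment, N m; "gripper_width": finger opening in m; "gripper_force": force on a finger pad.
Only numpy, scipy, OpenCV 4.12 (cv2) and the standard library are available. Lean on these libraries where they do the work, as an engineer would, in place of code of your own. Each camera call takes 0.05 s, during which the arm holds its last target. There are 200 camera calls.

### The job

Zero the kitchen scale: turn the small black zero knob on it, in small turns, until the pointer on the dial stands on the thick zero mark, and let go of the knob. Then put the loose grey clip cover over the knob and press it straight down until it snaps over its catches, and keep pressing it down firmly (about 8 N) against its rubber seal: finish like that, still pressing and not letting go. Leave the pointer on zero and do not disturb the lemon, the garlic and the spice jar.

Things in the scene. Friction and masses are not known exactly. Their poses are not given: they have to be found in the camera images.
- scale: Flat aluminium kitchen scale, fixed to the worktop, 170 (x) x 190 (y) mm, housing top 30 mm above the worktop, turned up to 0.25 rad. Origin: centre of its underside; z up, +x from the knob towards the dial, +y towards the steel weighing plate (146 x 78 mm, top at 39 mm, its centre 50 mm along +y).
- plinth_top (a point): Centre of the top of the grey plinth under the zero knob, 50 mm above the worktop, at (-45, -40, 50) mm in the scale's frame. The plinth is 32 (x) x 51 (y) mm, 20 mm high above the housing; its upper 6 mm taper inwards by 3.5 mm a side as a lead-in. Two spring catches stand 3.5 mm out of its +x and -x sides, 43 mm above the worktop.
- knob_grip (a point): Point on the vertical axis of the black zero knob, 66 mm above the worktop (16 mm above the plinth). The knob is a disc of 24 mm diameter and 5 mm height on the plinth with a bar to grip on it, 26 mm long and 10 mm wide, from 55 to 74 mm above the worktop. Its x axis runs along the bar and turns with the knob.
- knob (a joint): Angle of the zero knob in rad, counter-clockwise from above positive; at 0 the bar lies along the scale's x axis and the pointer stands on zero. Range -0.8 to 2.2. It starts at 0.8 to 1.8 and is to be turned clockwise. It turns stiffly (0.04 N m) and stays where it is left.
- pointer (a joint): Angle of the dial's pointer in rad, always half the knob's angle; 0 on the zero mark, positive towards the weighing plate (+y).
- pointer_tip (a point): Tip of the thin black pointer, 35 mm above the worktop, 55 mm from its pivot; the pivot is at (8, -40) mm in the scale's frame.
- zero_mark (a point): The place on the dial where the pointer tip stands at zero, at (63, -40, 35) mm in the scale's frame. The mark is a thick black stroke, 12 x 4.5 mm, from 56 to 68 mm from the pivot; the other marks are thinner.
- cover_center (a point): Centre (half-way up, 34 mm above the rim) of the loose grey clip cover, 60 g: a hood open below, 46 (x) x 60 (y) mm, walls 3 mm, 50 mm high, with a grip bar on top. Stands upright on the worktop. It goes over knob and plinth with its axes along the scale's (either way round), centre over centre, play 1.5 mm a side. Snapped on, it stays on.
- lemon: Lemon, 78 x 55 x 56 mm, a bystander; origin under its centre.
- garlic: Garlic bulb, 60 mm, a bystander; origin under its centre.
- spice_jar: Slant-mouthed glass spice jar, 76 x 66 x 79 mm, a bystander; origin under its centre.
- seal_top (a point): Centre of the plinth at the height of the top of the black rubber seal that lies round the plinth's foot, 33.5 mm above the worktop. The cover's rim lands on the seal, which gives 0.25 mm per newton, 3 mm at most. Axes are the scale's.
- cover_grip (a point): Centre of the cover's grip bar, 59 mm above the rim. The bar runs along the cover's x axis: 40 mm long, 12 mm wide, 50 to 68 mm above the rim. Going down, the push builds up from a rim height of 44 mm above the worktop to 5 to 12 N, then drops suddenly past zero at 41 to 39 mm (the catches pull it home), and grows again when the rim meets the seal at 33.5 mm.

How it is judged:
By the outcome, as a careful person would: the job done as asked, in the order asked, and still so for the second after the job is handed in, while the arm keeps its last pose, push and grip.
It also fails if it takes over 72 s, if anything falls off the work surface, if the arm or the gripper's body presses on something with over 40 N, if the wrist force passes 120 N, or if a joint passes its speed limit or range.

## Working session

There is one attempt and no reset: what is moved stays moved. The work goes in short steps, Python scripts to look and compute and a tool call to move; the robot and the scene stay as the last step left them, time stands still between calls to the robot, and variables do not carry over. Pictures are saved under pics/ and viewed, at most 10 in all, crops included, and the job is handed in when it is done.

Besides the shell and the picture viewer there is one more tool, called after "Call:" as name(argument=value, ...), one argument or row to a line, values as JSON. drive_tool: Moves the arm, as the interface text tells. Its arguments: {"type":"object","properties":{"increments":{"type":"array"},"squeeze":{"type":"number"}},"required":["increments"]}

```bash
mkdir -p pics; ls; cat > h.py <<'E'
import numpy as np, cv2
from plant import r, capture, camera_model, job
def cm(n):
    m=camera_model(n); K=np.array(m["camera_matrix"]).reshape(3,3); R=cv2.Rodrigues(np.array(m["rvec"],float))[0]
    return K,m["k1"],R,np.array(m["tvec"],float).ravel()
def ray(M,uv):
    K,k1,R,t=M; d=np.array([k1,0,0,0,0.])
    n=cv2.undistortPoints(np.array([[uv]],float),K,d)[0,0]
    return -R.T@t, R.T@np.array([n[0],n[1],1])
def onz(M,uv,z):
    c,d=ray(M,uv); return c+d*(z-c[2])/d[2]
def proj(M,P):
    K,k1,R,t=M
    return cv2.projectPoints(np.atleast_2d(P).astype(float),cv2.Rodrigues(R)[0],t,K,np.array([k1,0,0,0,0.]))[0][:,0]
def save(n,f):
    im=capture(n); cv2.imwrite("pics/"+f,im[:,:,::-1]); return im
E
python3 - <<'E'
from h import *
for n in("top","scene","wrist"):
    M=cm(n); print(n,-M[2].T@M[3], M[2][2],M[0][0,0])
a=save("top","top0.png");b=save("scene","scene0.png")
print(r.get_state())
E
```

```text
pics
top [ 0.36106172 -0.17502896  0.95856424] [ 0.11930394  0.00633396 -0.99283757] 460.06834558859083
scene [-0.04032241 -0.56174221  0.6552126 ] [ 0.59892682  0.45552966 -0.65861931] 383.1335060218827
wrist [0.29055822 0.6125041  0.38401462] [-0.23410799  0.08255317 -0.96869935] 346.6816899753427
{'time_s': 0.1, 'joints': array([ 8.67506273e+01,  2.05860036e+01,  6.41131593e-01, -1.64103586e-02,
       -7.01358469e+01, -1.65051995e+01]), 'qd': array([-0.00305034, -0.12296215,  0.1393359 ,  0.09932443, -0.06100894,
        0.06185925]), 'joint_torque': array([-1.04053699e-03, -5.84167492e+01,  2.93753350e+01,  7.01580226e+00,
        1.02075341e-02, -5.02910098e-05]), 'tcp_pos': array([0.2280424 , 0.63483597, 0.20325157]), 'eef_rot': array([ 1.79918224e+02, -8.14219038e-03, -1.97601533e+01]), 'contact_force': array([-0.01724712,  0.17866441,  0.92563589]), 'moment': array([0.01132839, 0.00918139, 0.04263294]), 'gripper_force': 0.0, 'gripper_width': 0.08762463940553503}
```

View pics/top0.png

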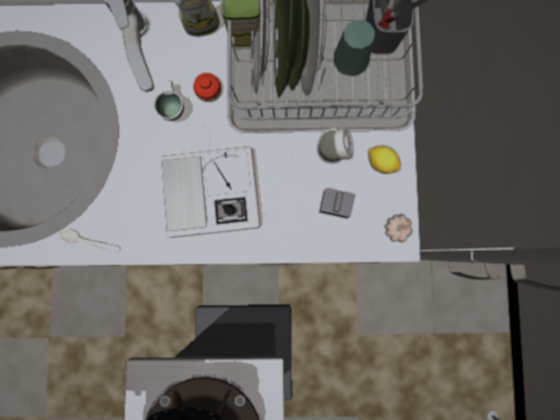

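View pics/scene0.png

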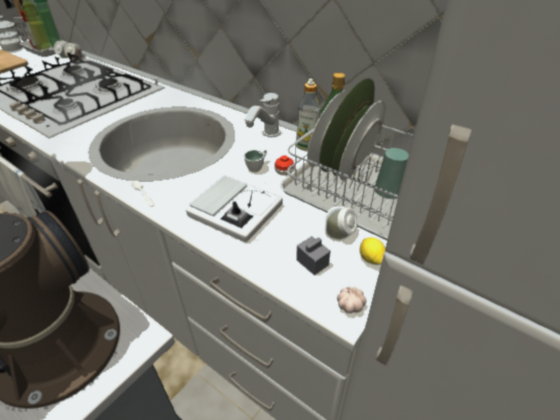

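Top view: the scale's knob is at about (232,210), pointer pivot (230,188), tip (214,163), cover (337,202), lemon (384,159), garlic (398,227), jar (337,145). Next I compute coarse positions.

```bash
cat >> h.py <<'E'
def tool(st=None):
    st=st or r.get_state(); y=np.radians(st["eef_rot"][2])
    return np.array([np.cos(y),np.sin(y)]),np.array([np.sin(y),-np.cos(y)])
def sh(target,st=None):
    "shift numbers from the measured TCP to a world target (tool down)"
    st=st or r.get_state(); d=np.array(target)-st["tcp_pos"]; x,y=tool(st)
    return np.round(np.array([d[:2]@x,d[:2]@y,-d[2]])/.12,3)
E
python3 - <<'E'
from h import *
M=cm("top")
for n,uv,z in [("knob",(232,210),.066),("pivot",(230,188),.035),("tip",(214,163),.035),("cover",(337,202),.068),("lemon",(384,159),.03),("garlic",(398,227),.03),("jar",(337,145),.07),("sc corners",(162,155),.03),("",(252,147),.03),("",(259,229),.03),("",(170,236),.03)]:
    print(n,onz(M,uv,z).round(3))
st=r.get_state(); M=cm("wrist"); c=-M[2].T@M[3]; x,y=tool(st); d=c-st["tcp_pos"]; print("cam in tool",d[:2]@x,d[:2]@y,d[2]); print("fwd", M[2][2,:2]@x,M[2][2,:2]@y, "imgright",M[2][0,:2]@x,M[2][0,:2]@y)
print(sh((.46,-.07,.3)))
E
```

```text
knob [ 0.446 -0.065  0.066]
pivot [ 0.493 -0.057  0.035]
tip [ 0.545 -0.024  0.035]
cover [ 0.458 -0.27   0.068]
lemon [ 0.55  -0.373  0.03 ]
garlic [ 0.41  -0.396  0.03 ]
jar [ 0.571 -0.273  0.07 ]
sc corners [0.565 0.084 0.03 ]
 [ 0.579 -0.102  0.03 ]
 [ 0.41  -0.115  0.03 ]
 [0.398 0.065 0.03 ]
cam in tool 0.06638697491722235 -0.00014918541902822182 0.18085985461319223
fwd -0.24823284830780773 0.0012942973664992325 imgright 7.891981910185745e-05 0.9999991310971449
[ 3.805  4.874 -0.806]
```

Call:
drive_tool(
  increments=[
    [[0.3,0.4,0.2,-0.13,0],[0.3,0.7,0.4,-0.26,0],[0.3,1.0,0.6,-0.4,0]],
  ],
)

```text
time_s: 0.48
tcp_pos: [0.3173, 0.5255, 0.2519]
eef_rot: [179.9, -0.0, -19.7]
contact_force: [0.3, -0.3, 0.9]
gripper_width: 0.0632
gripper_force: 0.0
```

Call:
drive_tool(
  increments=[
    [[0.3,0.33,0.3,0,0],[0.3,0.67,0.6,0,0],[0.3,1.0,0.9,0,0]],
  ],
)

```text
time_s: 0.85
tcp_pos: [0.3936, 0.3829, 0.2519]
eef_rot: [180.0, 0.0, -19.7]
contact_force: [-0.2, -0.1, 0.4]
gripper_width: 0.0567
gripper_force: 0.0
```

Call:
drive_tool(
  increments=[
    [[0.3,0.3,0.33,0,0],[0.3,0.6,0.67,0,0],[0.3,0.9,1.0,0,0]],
  ],
)

```text
time_s: 1.23
tcp_pos: [0.4544, 0.2335, 0.252]
eef_rot: [180.0, 0.0, -19.7]
contact_force: [0.2, 0.6, -0.3]
gripper_width: 0.0574
gripper_force: 0.0
```

Call:
drive_tool(
  increments=[
    [[0.3,0.17,0.33,0,0],[0.3,0.34,0.67,0,0],[0.3,0.5,1.0,0,0]],
  ],
)

```text
time_s: 1.6
tcp_pos: [0.4699, 0.1005, 0.2519]
eef_rot: [180.0, 0.0, -19.8]
contact_force: [1.2, -0.3, -0.0]
gripper_width: 0.0568
gripper_force: 0.0
```

Call:
drive_tool(
  increments=[
    [[0.3,0.1,0.33,0,0],[0.3,0.2,0.67,0,0],[0.3,0.28,1.0,0,0]],
  ],
)

```text
time_s: 1.98
tcp_pos: [0.4607, -0.0236, 0.2519]
eef_rot: [180.0, 0.0, -19.8]
contact_force: [0.1, -0.5, 0.5]
gripper_width: 0.0567
gripper_force: 0.0
```

Call:
drive_tool(
  increments=[
    [[0.3,0,0.2,0,-0.028],[0.3,0,0.37,0,-0.056],[0.3,0,0.37,0,-0.084],[0.3,0,0.37,0,-0.112],[0.3,0,0.37,0,-0.14]],
  ],
)

```text
time_s: 2.6
tcp_pos: [0.4459, -0.0641, 0.2518]
eef_rot: [-180.0, 0.0, 31.0]
contact_force: [-0.4, -0.2, 0.6]
gripper_width: 0.0569
gripper_force: 0.0
```

Call:
drive_tool(
  increments=[
    [[0.3,0,0,0,-0.028],[0.3,0,0,0,-0.056],[0.3,0,0,0,-0.08],[0.3,0,0,0,-0.08]],
  ],
)

```text
time_s: 3.1
tcp_pos: [0.446, -0.064, 0.2518]
eef_rot: [-180.0, 0.0, 59.4]
contact_force: [-0.2, -0.1, 1.0]
gripper_width: 0.057
gripper_force: 0.0
```

```bash
python3 - <<'E'
from h import *
s=r.get_state(); print(s["time_s"],s["tcp_pos"],s["eef_rot"],s["gripper_width"]); save("wrist","w1.png"); M=cm("wrist")
print(proj(M,[[.446,-.065,.074],[.493,-.057,.035],[.545,-.024,.035]]))
np.save("M1.npy",np.array(M,dtype=object),allow_pickle=True)
E
```

```text
3.1 [ 0.44597691 -0.0640465   0.25180742] [-1.79974259e+02  1.66335865e-02  5.93813417e+01] 0.05695897062896314
[[280.68851219 181.69542931]
 [312.47899763 148.68024582]
 [338.63914027  98.82662822]]
```

View pics/w1.png

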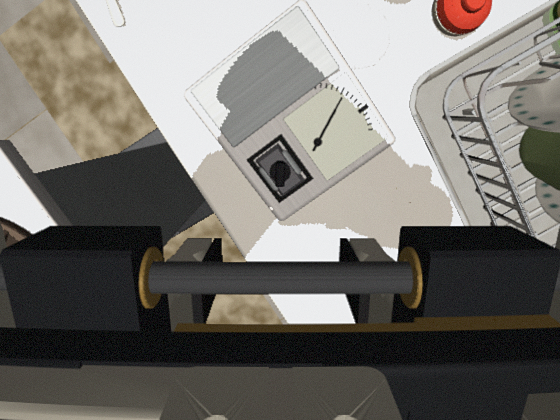

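The wrist view shows the seal's black square around (282,168), pivot (317,143), tip (341,95) and zero mark (363,108). Next I measure these by masks.

```bash
cat > m1.py <<'E'
from h import *
im=cv2.imread("pics/w1.png"); M=cm("wrist")
g=cv2.cvtColor(im,cv2.COLOR_BGR2GRAY)
roi=np.zeros_like(g); roi[130:210,240:322]=1
roi2=np.zeros_like(g); roi2[78:150,300:385]=1
d=((g<60)&(roi>0)).astype(np.uint8)
cs,_=cv2.findContours(d,cv2.RETR_EXTERNAL,cv2.CHAIN_APPROX_NONE)
c=max(cs,key=cv2.contourArea); hull=cv2.convexHull(c)
P=np.array([onz(M,p[0].astype(float),.032)[:2] for p in hull])
rc=cv2.minAreaRect((P*1000).astype(np.float32)); print("seal rect mm",rc, "area",cv2.contourArea(c))
q=cv2.approxPolyDP(hull,6,True)[:,0]; print(q.tolist(),[onz(M,p.astype(float),.032)[:2].round(4).tolist() for p in q])
d=((g<75)&(roi2>0)).astype(np.uint8)
n,l,s,ce=cv2.connectedComponentsWithStats(d)
for i in range(1,n):
    if s[i,4]>12: print(s[i],ce[i].round(1),onz(M,ce[i],.032).round(4))
cv2.imwrite("pics/w1crop.png",cv2.resize(im[70:230,180:400],None,fx=3.6,fy=3.6,interpolation=cv2.INTER_CUBIC))
E
python3 m1.py
```

```text
seal rect mm ((448.713623046875, -58.01092529296875), (48.76862335205078, 62.898380279541016), 5.568572044372559) area 2173.5
[[281, 135], [312, 178], [278, 201], [247, 159]] [[0.4699, -0.0256], [0.4758, -0.0868], [0.4274, -0.0903], [0.4222, -0.029]]
[359 105   9   8  29] [362.8 108.3] [ 0.564  -0.0469  0.032 ]
[313 109  23  41 101] [321.8 133.1] [ 0.5109 -0.0475  0.032 ]
```

View pics/w1crop.png

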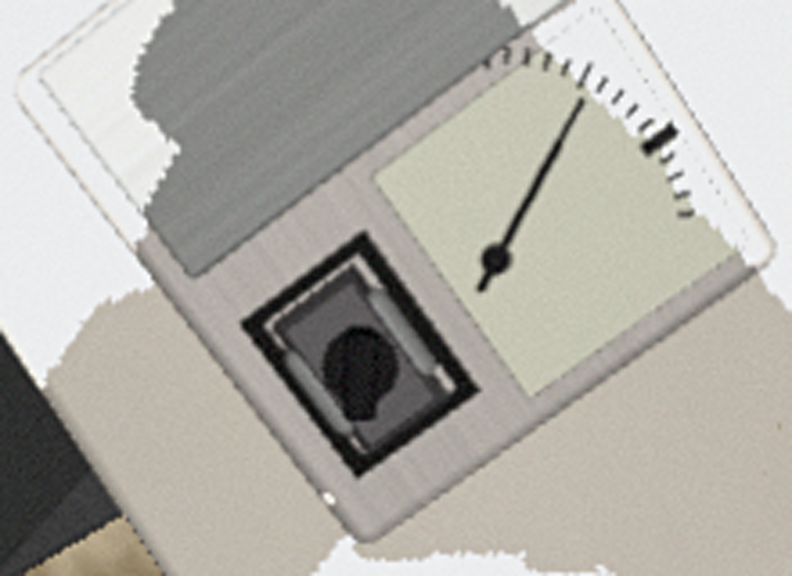

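The crop shows the seal quad around the plinth, the pivot at (317.5,142.2), tip (341.7,97.8), zero mark (363.3,108.3), and the knob bar nearly along the tool's x.

```bash
python3 - <<'E'
from h import *
M=cm("wrist")
p,t,z=[onz(M,u,.035)[:2] for u in((317.5,142.2),(341.7,97.8),(363.3,108.3))]
print(p,t,z,np.linalg.norm(t-p),np.linalg.norm(z-p))
a=lambda v:np.degrees(np.arctan2(v[1],v[0]))
print(a(t-p),a(z-p),"knob",2*(a(t-p)-a(z-p)),"bar yaw",2*(a(t-p)-a(z-p))+5.5)
print(sh((.4487,-.058,.069)))
print(proj(M,[[.4487,-.058,.074]]))
E
```

```text
[ 0.50151279 -0.05354104] [ 0.54845373 -0.02475428] [ 0.56389959 -0.04688805] 0.05506477592179931 0.06274054077863522
31.518909879510954 6.087072803168533 knob 50.863674152684844 bar yaw 56.363674152684844
[ 0.055 -0.007  1.524]
[[279.48820731 174.73418323]]
```

Call:
drive_tool(
  increments=[
    [[0,0.03,0,0.35,0.008],[0,0.055,-0.007,0.7,0.008],[0,0.055,-0.007,1.0,0.008]],
  ],
)

```text
time_s: 3.52
tcp_pos: [0.4485, -0.0579, 0.1307]
eef_rot: [-180.0, 0.0, 56.4]
contact_force: [0.4, 0.0, -1.1]
gripper_width: 0.0438
gripper_force: 0.0
```

Call:
drive_tool(
  increments=[
    [[0,0,0,0.25,0],[0,0,0,0.45,0],[0,0,0,0.52,0],[0,0,0,0.52,0]],
  ],
)

```text
time_s: 4.03
tcp_pos: [0.4488, -0.058, 0.0696]
eef_rot: [-180.0, 0.0, 56.5]
contact_force: [0.4, 0.1, 0.0]
gripper_width: 0.0438
gripper_force: 0.0
```

Call:
drive_tool(
  increments=[
    [[-0.5,0,0,0,0],[-0.7,0,0,0,0],[-0.7,0,0,0,0]],
  ],
  squeeze=5,
)

```text
time_s: 4.4
tcp_pos: [0.4492, -0.0578, 0.0702]
eef_rot: [180.0, -0.1, 56.6]
contact_force: [0.3, -0.2, 0.0]
gripper_width: 0.0193
gripper_force: 0.0
```

Call:
drive_tool(
  increments=[
    [[-1,0,0,0,0],[-1,0,0,0,0],[-1,0,0,0,0]],
  ],
)

```text
time_s: 4.78
tcp_pos: [0.4488, -0.0579, 0.0696]
eef_rot: [-180.0, 0.0, 56.6]
contact_force: [0.3, -1.4, -0.2]
gripper_width: 0.0004
gripper_force: 0.0
```

```bash
python3 - <<'E'
from h import *
s=r.get_state(); print(s["tcp_pos"],s["eef_rot"],s["contact_force"],s["moment"],tool(s)); save("wrist","w2.png")
E
```

```text
[ 0.44884081 -0.05792494  0.06964744] [-1.79998081e+02  2.49637725e-03  5.65642521e+01] [ 0.2716936  -1.38829717 -0.21003563] [-0.09478691 -0.09040661  0.00931038] (array([0.55100151, 0.83450425]), array([ 0.83450425, -0.55100151]))
```

View pics/w2.png

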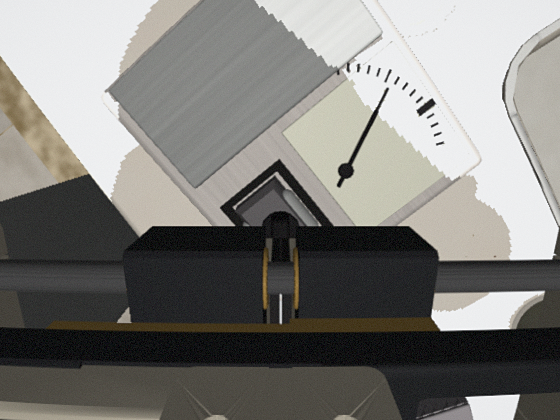

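```bash
python3 - <<'E'
from h import *
im=cv2.imread("pics/w2.png"); cv2.imwrite("pics/w2c.png",cv2.resize(im[170:330,200:360],None,fx=3.7,fy=3.7,interpolation=cv2.INTER_CUBIC))
M=cm("wrist"); s=r.get_state()
c=np.array([.4487,-.058]); x,y=tool(s)
for z in(.055,.074): print(proj(M,[[*(c+k*x),z] for k in(-.013,0,.013)]).round(0).tolist())
print("tip",proj(M,[s["tcp_pos"]-[0,0,.011]]))
E
```

```text
[[280.0, 252.0], [280.0, 231.0], [280.0, 210.0]]
[[280.0, 265.0], [280.0, 243.0], [280.0, 220.0]]
tip [[280.51303126 233.21698579]]
```

View pics/w2c.png

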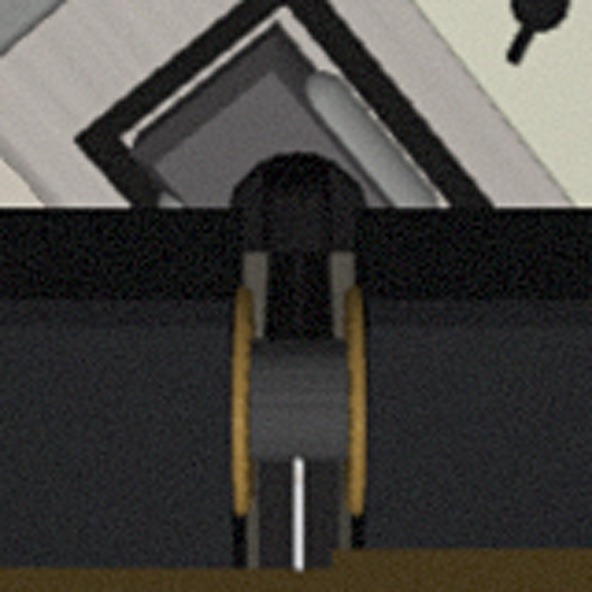

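The gripper shut completely (0.4 mm) without catching the bar. In the picture the pads' tips (row 237) look higher than stated, so the jaws closed above the bar. I feel downward for the bar's top with the jaws shut.

Call:
drive_tool(
  increments=[
    [[-1,0,0,0.025,0],[-1,0,0,0.025,0]],
  ],
)

```text
time_s: 5.08
tcp_pos: [0.4486, -0.058, 0.0663]
eef_rot: [-180.0, 0.0, 56.6]
contact_force: [0.5, -0.8, -0.2]
gripper_width: 0.0005
gripper_force: 0.0
```

Call:
drive_tool(
  increments=[
    [[-1,0,0,0.02,0],[-1,0,0,0.02,0]],
  ],
)

```text
time_s: 5.32
tcp_pos: [0.4487, -0.058, 0.064]
eef_rot: [-180.0, 0.0, 56.6]
contact_force: [-0.3, 0.5, -0.5]
gripper_width: 0.0006
gripper_force: 0.0
```

Call:
drive_tool(
  increments=[
    [[-1,0,0,0.02,0],[-1,0,0,0.02,0]],
  ],
)

```text
time_s: 5.58
tcp_pos: [0.4487, -0.0579, 0.0617]
eef_rot: [-180.0, 0.0, 56.6]
contact_force: [-0.1, 0.1, -0.2]
gripper_width: 0.0006
gripper_force: 0.0
```

Call:
drive_tool(
  increments=[
    [[-1,0,0,0.02,0],[-1,0,0,0.02,0]],
  ],
)

```text
time_s: 5.82
tcp_pos: [0.4488, -0.0579, 0.0593]
eef_rot: [-180.0, 0.0, 56.6]
contact_force: [-0.3, -0.5, 0.0]
gripper_width: 0.0004
gripper_force: 0.0
```

Call:
drive_tool(
  increments=[
    [[-1,0,0,0.02,0],[-1,0,0,0.02,0]],
  ],
)

```text
time_s: 6.08
tcp_pos: [0.4487, -0.0579, 0.0569]
eef_rot: [-180.0, 0.0, 56.6]
contact_force: [0.4, 0.6, -0.0]
gripper_width: 0.0004
gripper_force: 0.0
```

Call:
drive_tool(
  increments=[
    [[-1,0,0,0.02,0],[-1,0,0,0.02,0]],
  ],
)

```text
time_s: 6.32
tcp_pos: [0.4487, -0.0579, 0.0545]
eef_rot: [-180.0, 0.0, 56.6]
contact_force: [0.4, -0.3, 0.4]
gripper_width: 0.0004
gripper_force: 0.0
```

```bash
python3 - <<'E'
from h import *
s=r.get_state(); print(s["tcp_pos"],s["contact_force"])
im=save("wrist","w3.png")[:,:,::-1]; cv2.imwrite("pics/w3c.png",cv2.resize(im[170:330,200:360],None,fx=3.7,fy=3.7,interpolation=cv2.INTER_CUBIC))
M=cm("wrist"); c=np.array([.4487,-.058]); x,y=tool(s)
for z in(.055,.074): print(proj(M,[[*(c+k*x),z] for k in(-.013,0,.013)]).round(0).tolist())
E
```

```text
[ 0.4487313  -0.0579363   0.05447249] [ 0.44796848 -0.31757402  0.44341896]
[[280.0, 262.0], [280.0, 240.0], [280.0, 218.0]]
[[281.0, 277.0], [281.0, 253.0], [281.0, 229.0]]
```

View pics/w3c.png

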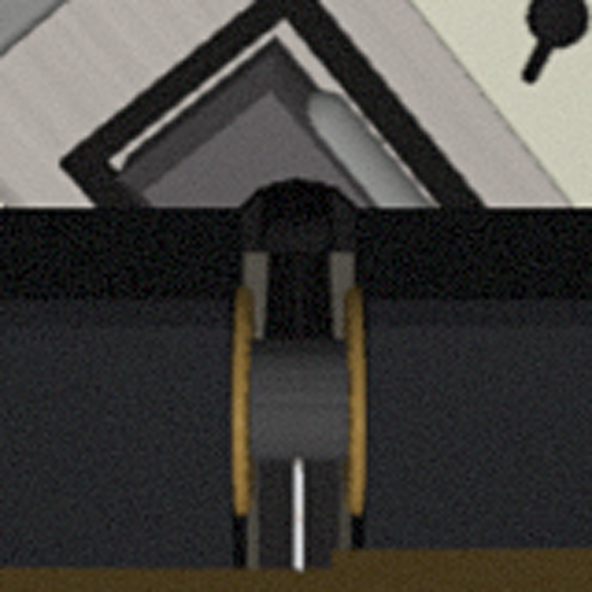

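The bar still lies below the shut pads (bar end near row 232, tips row 237); I keep feeling down.

Call:
drive_tool(
  increments=[
    [[-1,0,0,0.015,0],[-1,0,0,0.015,0]],
  ],
)

```text
time_s: 6.62
tcp_pos: [0.4488, -0.0579, 0.0527]
eef_rot: [-180.0, 0.0, 56.6]
contact_force: [-0.4, -0.1, -0.2]
gripper_width: 0.0005
gripper_force: 0.0
```

Call:
drive_tool(
  increments=[
    [[-1,0,0,0.015,0],[-1,0,0,0.015,0]],
  ],
)

```text
time_s: 6.88
tcp_pos: [0.4491, -0.0579, 0.0517]
eef_rot: [180.0, -0.0, 56.6]
contact_force: [-3.9, 1.4, 9.4]
gripper_width: 0.0006
gripper_force: 4.7
```

Call:
drive_tool(
  increments=[
    [[-1,0,0,0.015,0],[-1,0,0,0.015,0]],
  ],
)

```text
time_s: 7.12
tcp_pos: [0.4493, -0.058, 0.0514]
eef_rot: [179.9, -0.0, 56.6]
contact_force: [-9.7, 2.4, 31.0]
gripper_width: 0.0008
gripper_force: 15.2
```

Contact with the bar top (z 0.074) came at TCP z ≈ 0.052, so the real fingertips are about 22 mm above the reported TCP. I use tip = TCP + 0.022 from here.

Call:
drive_tool(
  increments=[
    [[-1,0,0,-0.08,0],[-0.3,0,0,-0.08,0],[-0.3,0,0,-0.08,0],[-0.3,0,0,-0.08,0]],
  ],
)

```text
time_s: 7.62
tcp_pos: [0.4486, -0.058, 0.0584]
eef_rot: [-180.0, 0.0, 56.6]
contact_force: [0.2, 0.9, 0.7]
gripper_width: 0.0249
gripper_force: 0.0
```

Call:
drive_tool(
  increments=[
    [[-0.3,0,0,0.06,0],[-0.3,0,0,0.12,0],[-0.3,0,0,0.185,0],[-0.3,0,0,0.185,0]],
  ],
)

```text
time_s: 8.12
tcp_pos: [0.4482, -0.0581, 0.0358]
eef_rot: [-179.9, 0.1, 56.6]
contact_force: [0.6, -0.1, 0.2]
gripper_width: 0.0306
gripper_force: 0.0
```

Call:
drive_tool(
  increments=[
    [[-1,0,0,0,0],[-1,0,0,0,0],[-1,0,0,0,0],[-1,0,0,0,0]],
  ],
  squeeze=12,
)

```text
time_s: 8.62
tcp_pos: [0.449, -0.0578, 0.0369]
eef_rot: [180.0, -0.0, 56.6]
contact_force: [-2.2, 2.1, 2.4]
gripper_width: 0.0099
gripper_force: 12.0
```

Call:
drive_tool(
  increments=[
    [[-1,0,0,0,0.014],[-1,0,0,0,0.028],[-1,0,0,0,0.042],[-1,0,0,0,0.056],[-1,0,0,0,0.07]],
  ],
)

```text
time_s: 9.25
tcp_pos: [0.449, -0.0579, 0.0369]
eef_rot: [180.0, -0.0, 31.2]
contact_force: [-0.7, 0.9, 1.8]
gripper_width: 0.0099
gripper_force: 12.0
```

Call:
drive_tool(
  increments=[
    [[-1,0,0,0,0.014],[-1,0,0,0,0.028],[-1,0,0,0,0.042],[-1,0,0,0,0.055],[-1,0,0,0,0.055]],
  ],
)

```text
time_s: 9.88
tcp_pos: [0.449, -0.0579, 0.0369]
eef_rot: [180.0, -0.0, 11.6]
contact_force: [0.2, 0.9, 2.8]
gripper_width: 0.0098
gripper_force: 12.0
```

```bash
cat > ptr.py <<'E'
from h import *
import sys
def angle(im,M,c=np.array([.4487,-.058]),y0=np.radians(5.5)):
    g=cv2.cvtColor(im,cv2.COLOR_RGB2GRAY)
    X=np.array([np.cos(y0),np.sin(y0)]);Y=np.array([-X[1],X[0]])
    # sample rectified dial plane, 0.25 mm/px, scale frame about the nominal pivot
    us=np.arange(-20,75,.25);vs=np.arange(-45,45,.25)
    U,V=np.meshgrid(us,vs); p=c+X*.053
    W=np.stack([p[0]+(U*X[0]+V*Y[0])/1e3,p[1]+(U*X[1]+V*Y[1])/1e3,np.full(U.shape,.0345)],-1).reshape(-1,3)
    q=proj(M,W).reshape(*U.shape,2).astype(np.float32)
    rect=cv2.remap(g,q[...,0],q[...,1],cv2.INTER_LINEAR,borderValue=255)
    rect=rect[::-1]; V=V[::-1]
    d=(rect<90)
    R=np.hypot(U,V);A=np.degrees(np.arctan2(V,U))
    def com(m):
        w=m*np.clip(110.-rect,0,None); return (w*U).sum()/w.sum(),(w*V).sum()/w.sum(),m.sum()
    hub=com(d&(R<6)); n=d&(R>20)&(R<52)&(abs(A)<45); tip=com(n)
    z=com(d&(R>57)&(R<67)&(abs(A)<3))
    return rect,hub,tip,z
if __name__=="__main__":
    s=r.get_state(); M=cm("wrist"); im=save("wrist",sys.argv[1])
    rect,h,t,z=angle(im,M); cv2.imwrite("pics/rect_"+sys.argv[1],cv2.resize(rect,None,fx=1.5,fy=1.5))
    a=lambda p:np.degrees(np.arctan2(p[1]-h[1],p[0]-h[0]))
    print(s["tcp_pos"],s["eef_rot"],s["contact_force"],s["moment"]); print(np.round([h,t,z],2),"pointer",a(t),"zero",a(z),"knob deg",2*(a(t)-a(z)))
E
python3 ptr.py w4.png
```

```text
[ 0.44902908 -0.05793944  0.03686336] [ 1.79994634e+02 -2.01530230e-02  1.16015445e+01] [0.16584738 0.902041   2.76309792] [ 0.00407978  0.18051044 -0.02529923]
[[-1.900e-01  2.500e-01  1.220e+03]
 [ 3.311e+01  2.060e+00  1.081e+03]
 [ 6.195e+01  4.400e-01  6.100e+02]] pointer 3.1130953006651247 zero 0.17541299525539997 knob deg 5.8753646108194495
```

View pics/rect_w4.png

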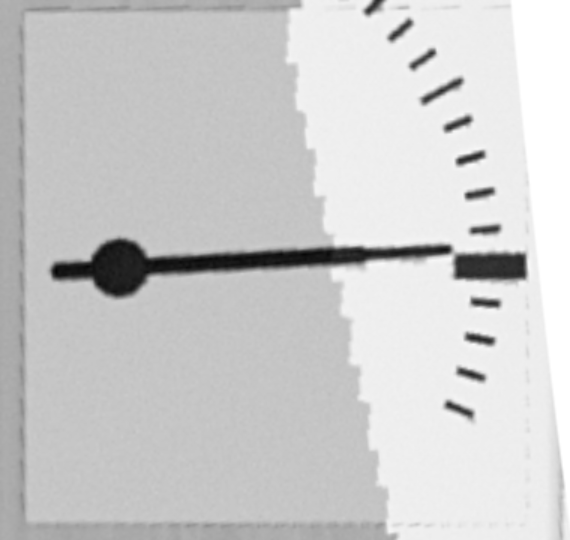

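The rectified dial shows the pointer tip at (450,249) just above the zero stroke at (490,266): 2.9° off, so the knob has 5.9° to go.

Call:
drive_tool(
  increments=[
    [[-1,0,0,0,0.008],[-1,0,0,0,0.0163],[-1,0,0,0,0.0163]],
  ],
)

```text
time_s: 10.3
tcp_pos: [0.449, -0.058, 0.0369]
eef_rot: [180.0, -0.0, 5.8]
contact_force: [-0.6, -0.7, 3.1]
gripper_width: 0.0096
gripper_force: 12.0
```

```bash
python3 ptr.py w5.png
```

```text
[ 0.44904354 -0.05795616  0.03685069] [ 1.79994987e+02 -1.84254955e-02  5.80271647e+00] [-0.58187088 -0.69184726  3.09606671] [-0.14875652  0.31387547 -0.02467419]
[[-1.900e-01  2.700e-01  1.212e+03]
 [ 3.307e+01  4.100e-01  1.086e+03]
 [ 6.196e+01  4.000e-01  6.110e+02]] pointer 0.22781835441378456 zero 0.11979608029085756 knob deg 0.216044548245854
```

Call:
drive_tool(
  increments=[
    [[-0.6,0,0,0,0],[-0.4,0,0,0,0],[-0.3,0,0,0,0],[-0.3,0,0,0,0]],
  ],
)

```text
time_s: 10.85
tcp_pos: [0.4488, -0.0579, 0.0366]
eef_rot: [180.0, 0.0, 5.7]
contact_force: [-0.4, -0.0, 0.3]
gripper_width: 0.0302
gripper_force: 0.0
```

Call:
drive_tool(
  increments=[
    [[-0.3,0,0,-0.2,0],[-0.3,0,0,-0.5,0],[-0.3,0,0,-0.9,0],[-0.3,0,0,-0.9,0]],
  ],
)

```text
time_s: 11.35
tcp_pos: [0.4514, -0.0574, 0.1482]
eef_rot: [-180.0, -0.4, 5.7]
contact_force: [-0.1, 1.3, -0.0]
gripper_width: 0.0305
gripper_force: 0.0
```

```bash
python3 ptr.py w6.png; python3 - <<'E'
from h import *
# bar angle / knob axis and seal re-measured
im=cv2.imread("pics/w6.png"); M=cm("wrist"); print(proj(M,[[.4487,-.058,.0335]]))
u=proj(M,[[.4487,-.058,.0335]])[0].astype(int); g=cv2.cvtColor(im,cv2.COLOR_BGR2GRAY)
d=np.zeros_like(g); s=(slice(max(0,u[1]-75),u[1]+75),slice(u[0]-75,u[0]+75)); d[s]=(g[s]<60)
c=max(cv2.findContours(d,cv2.RETR_EXTERNAL,cv2.CHAIN_APPROX_NONE)[0],key=cv2.contourArea); h=cv2.convexHull(c)
P=np.array([onz(M,p[0].astype(float),.0335)[:2] for p in h]); print(cv2.boundingRect(c),cv2.minAreaRect((P*1000).astype(np.float32)))
# cover from top camera
t=cv2.imread("pics/top0.png"); T=cm("top"); g=cv2.cvtColor(t,cv2.COLOR_BGR2GRAY)
d=np.zeros_like(g); d[180:225,312:362]=g[180:225,312:362]<130
c=max(cv2.findContours(d,cv2.RETR_EXTERNAL,cv2.CHAIN_APPROX_NONE)[0],key=cv2.contourArea)
P=np.array([onz(T,p[0].astype(float),.05)[:2] for p in c]); print("cover top",cv2.minAreaRect((P*1000).astype(np.float32)))
print(sh((.40,-.27,.145)))
E
```

```text
[ 0.45141858 -0.05743585  0.14820112] [-179.96264902   -0.41190217    5.73897206] [-0.07027245  1.32270814 -0.0287646 ] [-0.03375271  0.02454842  0.05414908]
[[-1.000e-01  2.100e-01  1.126e+03]
 [ 3.309e+01  4.200e-01  1.039e+03]
 [ 6.199e+01  3.500e-01  5.400e+02]] pointer 0.3615980855727281 zero 0.1335108203786568 knob deg 0.4561745303881426
[[280.67467    196.58875864]]
(245, 170, 73, 56) ((447.39874267578125, -57.97831344604492), (49.14165496826172, 62.38674545288086), 5.713540554046631)
cover top ((458.44940185546875, -270.9786071777344), (62.12948226928711, 51.15431213378906), 76.8023452758789)
[-0.59  1.72  0.01]
```

The pointer stayed on zero after letting go (0.2° off). Now I move to above the cover.

Call:
drive_tool(
  increments=[
    [[0.0,-0.03,0.3,-0.15,0],[0.0,-0.06,0.65,-0.15,0],[0.0,-0.06,1.0,-0.15,0]],
  ],
)

```text
time_s: 11.78
tcp_pos: [0.4529, -0.179, 0.1617]
eef_rot: [-180.0, 0.1, 5.7]
contact_force: [0.4, 0.5, -0.4]
gripper_width: 0.0436
gripper_force: 0.0
```

Call:
drive_tool(
  increments=[
    [[0.0,-0.06,0.4,0,0.02],[0.0,-0.06,0.77,0,0.04],[0.0,-0.06,0.77,0,0.053],[0.0,-0.06,0.77,0,0.053]],
  ],
)

```text
time_s: 12.28
tcp_pos: [0.4546, -0.271, 0.1611]
eef_rot: [-180.0, 0.2, -13.4]
contact_force: [0.0, 0.2, 0.7]
gripper_width: 0.0437
gripper_force: 0.0
```

```bash
python3 - <<'E'
from h import *
s=r.get_state(); print(s["time_s"],s["tcp_pos"],s["eef_rot"]); save("wrist","w7.png"); M=cm("wrist")
print(proj(M,[[.458,-.271,.068],[.458,-.271,0]]))
E
```

```text
12.275 [ 0.45464419 -0.27096225  0.1610751 ] [-1.79988929e+02  1.55440274e-01 -1.34310820e+01]
[[279.84733685 195.93532777]
 [279.93420368 180.57830565]]
```

View pics/w7.png

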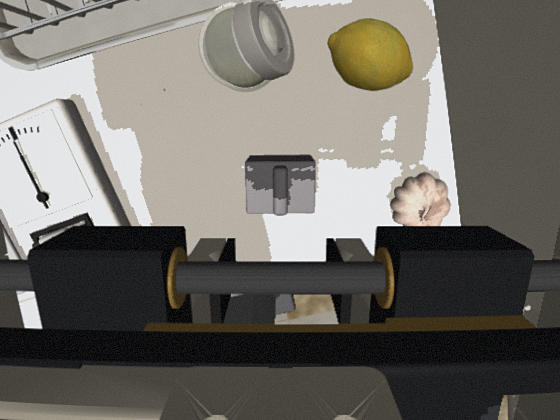

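The wrist view shows the cover centred at (280,187), its top plate from (246,161) to (315,213), its bar along image column 280 (rows 165–215), nearly aligned with the tool; lemon, garlic and jar are well clear of it.

```bash
python3 - <<'E'
from h import *
im=cv2.imread("pics/w7.png"); M=cm("wrist"); s=r.get_state(); tx,ty=tool(s)
hsv=cv2.cvtColor(im,cv2.COLOR_BGR2HSV).astype(int); g=cv2.cvtColor(im,cv2.COLOR_BGR2GRAY)
print([(p,im[p[1],p[0]].tolist()) for p in [(255,175),(255,205),(305,205),(300,225),(230,190),(330,190),(280,190),(280,158)]])
d=np.zeros_like(g); d[145:222,235:330]=(g[145:222,235:330]<165)
c=max(cv2.findContours(d,cv2.RETR_EXTERNAL,cv2.CHAIN_APPROX_NONE)[0],key=cv2.contourArea)[:,0]
print(cv2.boundingRect(c))
for name,sel in [("left",(c[:,0]<256)&(c[:,1]>168)&(c[:,1]<208)),("right",(c[:,0]>305)&(c[:,1]>168)&(c[:,1]<208)),("near",(c[:,1]>205)&(c[:,0]>250)&(c[:,0]<270)|(c[:,1]>205)&(c[:,0]>290)&(c[:,0]<312))]:
    P=np.array([onz(M,p.astype(float),.05)[:2] for p in c[sel]])
    q=np.stack([(P-s["tcp_pos"][:2])@tx,(P-s["tcp_pos"][:2])@ty],1)*1e3
    v=cv2.fitLine(q.astype(np.float32),cv2.DIST_HUBER,0,.01,.01).ravel(); print(name,len(q),q.mean(0).round(2),"dir deg",np.degrees(np.arctan2(v[1],v[0])).round(2))
E
```

```text
[((255, 175), [85, 84, 88]), ((255, 205), [153, 152, 158]), ((305, 205), [149, 150, 156]), ((300, 225), [231, 229, 229]), ((230, 190), [167, 177, 182]), ((330, 190), [234, 231, 231]), ((280, 190), [87, 88, 91]), ((280, 158), [37, 33, 36])]
(244, 154, 72, 62)
left 39 [  5.9  -29.86] dir deg -0.73
right 39 [ 5.91 29.58] dir deg 0.74
near 40 [-15.81   1.14] dir deg 88.72
```

```bash
python3 - <<'E'
from h import *
im=cv2.imread("pics/w7.png"); M=cm("wrist"); s=r.get_state(); tx,ty=tool(s)
g=cv2.cvtColor(im,cv2.COLOR_BGR2GRAY).astype(float)
f=lambda u,v,z:round(float((onz(M,(u,v),z)[:2]-s["tcp_pos"][:2])@tx*1e3),2)
print("col260",g[150:166,258:264].mean(1).round()); print("col280",g[158:172,278:283].mean(1).round(), g[206:222,278:283].mean(1).round()); print("near 260",g[206:218,256:264].mean(1).round())
for v in(153.5,160.5,213.5): print(v,[f(262,v,z) for z in(0,.05)])
for v in(165,215.5): print(v,f(280,v,.068),f(280,v,.05))
print(s["tcp_pos"],s["eef_rot"])
E
```

```text
col260 [177. 177. 178. 182. 184.  86.  32.  34.  36.  34.  30.  64.  79.  88.
  90.  86.]
col280 [35. 34. 29. 60. 80. 88. 90. 56. 40. 38. 58. 73. 82. 83.] [149. 149. 149. 148. 146. 147. 148. 133. 111. 139. 237. 235. 232. 231.
 231. 231.]
near 260 [154. 154. 153. 154. 153. 155. 147. 140. 186. 189. 187. 187.]
153.5 [30.19, 35.55]
160.5 [23.3, 29.66]
213.5 [-31.15, -16.83]
165 28.36 25.84
215.5 -13.39 -18.66
[ 0.45486915 -0.27056026  0.16143073] [-1.79991811e+02  1.23202095e-01 -1.33062044e+01]
```

Call:
drive_tool(
  increments=[
    [[0.0,0.03,0,0.3,0],[0.0,0.055,0,0.6,0],[0.0,0.055,0,0.8,0],[0.0,0.055,0,0.8,0]],
  ],
)

```text
time_s: 12.82
tcp_pos: [0.4605, -0.2712, 0.0648]
eef_rot: [-180.0, 0.2, -13.2]
contact_force: [0.6, 0.3, 0.5]
gripper_width: 0.0437
gripper_force: 0.0
```

Call:
drive_tool(
  increments=[
    [[0.0,0,0,0.15,0],[0.0,0,0,0.275,0],[0.0,0,0,0.275,0]],
  ],
)

```text
time_s: 13.2
tcp_pos: [0.4616, -0.2719, 0.0333]
eef_rot: [180.0, 0.1, -13.3]
contact_force: [-0.3, -0.1, -0.1]
gripper_width: 0.0437
gripper_force: 0.0
```

Call:
drive_tool(
  increments=[
    [[-0.6,0,0,0,0],[-1,0,0,0,0],[-1,0,0,0,0],[-1,0,0,0,0]],
  ],
  squeeze=40,
)

```text
time_s: 13.7
tcp_pos: [0.4622, -0.2723, 0.0339]
eef_rot: [180.0, -0.0, -13.4]
contact_force: [0.2, -0.6, 1.9]
gripper_width: 0.0113
gripper_force: 40.0
```

Call:
drive_tool(
  increments=[
    [[-1,0,0,-0.2,0],[-1,0,0,-0.5,0],[-1,0,0,-0.84,0],[-1,0,0,-0.84,-0.02],[-1,0,0,-0.84,-0.04]],
  ],
)

```text
time_s: 14.32
tcp_pos: [0.4622, -0.2722, 0.1351]
eef_rot: [180.0, -0.1, 1.2]
contact_force: [-0.0, 0.2, -0.5]
gripper_width: 0.0115
gripper_force: 40.0
```

Call:
drive_tool(
  increments=[
    [[-1,0,0,0,-0.0128],[-1,0,0,0,-0.0128],[-1,0,0,0,-0.0128]],
  ],
)

```text
time_s: 14.7
tcp_pos: [0.462, -0.2722, 0.1344]
eef_rot: [-180.0, 0.0, 5.5]
contact_force: [-0.3, 0.3, 0.2]
gripper_width: 0.0117
gripper_force: 40.0
```

```bash
python3 - <<'E'
from h import *
s=r.get_state(); im=save("wrist","w8.png"); M=cm("wrist"); tx,ty=tool(s); t=s["tcp_pos"]
print(t,s["eef_rot"],s["contact_force"],s["gripper_width"])
g=cv2.cvtColor(im,cv2.COLOR_RGB2GRAY).astype(float)
for c in(255,280,305): print(c,g[180:228,c-3:c+4].mean(1).round().astype(int).tolist())
zt=t[2]-.0339+.05
for k in(.021,.023,.025): print(k,proj(M,[[*(t[:2]+k*tx),zt]]).round(1), proj(M,[[*(t[:2]+k*tx),zt-.05]]).round(1))
x=np.array([.0988]); e=sh((.449,-.058,t[2]+.01),s); print(e)
cv2.imwrite("pics/w8c.png",cv2.resize(np.ascontiguousarray(im[130:270,180:380,::-1]),None,fx=3.8,fy=3.8,interpolation=cv2.INTER_CUBIC))
E
```

```text
[ 0.46197043 -0.27218557  0.13440958] [-1.79994428e+02  5.98122193e-03  5.51952778e+00] [-0.26124163  0.33205413  0.1815473 ] 0.011713242909144205
255 [189, 189, 189, 188, 189, 189, 190, 191, 192, 161, 66, 33, 37, 37, 39, 41, 39, 38, 39, 42, 38, 40, 38, 40, 42, 38, 42, 38, 42, 59, 64, 79, 85, 91, 88, 89, 90, 89, 90, 88, 88, 88, 89, 90, 91, 89, 90, 89]
280 [188, 190, 190, 187, 190, 190, 190, 192, 194, 161, 65, 34, 36, 40, 39, 39, 38, 41, 37, 40, 40, 40, 39, 39, 39, 40, 39, 41, 44, 60, 66, 75, 86, 91, 90, 93, 92, 56, 37, 37, 39, 40, 41, 41, 39, 43, 50, 58]
305 [189, 188, 191, 189, 190, 189, 190, 192, 194, 162, 67, 33, 39, 39, 39, 39, 41, 40, 39, 39, 40, 41, 41, 40, 40, 39, 39, 39, 45, 62, 67, 78, 85, 91, 89, 90, 91, 90, 91, 90, 90, 90, 89, 90, 90, 90, 90, 89]
0.021 [[280.3 210.8]] [[280.2 189.8]]
0.023 [[280.3 206.9]] [[280.2 186.7]]
0.025 [[280.3 202.9]] [[280.2 183.6]]
[ 0.064 -1.787 -0.083]
```

Held cover: its front rim at row 189.8, level across columns, so it is aligned with the tool and sits ~1.2 mm behind the TCP along x. I carry it over the plinth with that correction.

Call:
drive_tool(
  increments=[
    [[-1,0.02,-0.3,0,0],[-1,0.04,-0.6,0,0],[-1,0.04,-0.9,0,0]],
  ],
)

```text
time_s: 15.12
tcp_pos: [0.4561, -0.1634, 0.1344]
eef_rot: [180.0, 0.0, 5.5]
contact_force: [0.2, 0.6, -0.8]
gripper_width: 0.0116
gripper_force: 40.0
```

Call:
drive_tool(
  increments=[
    [[-1,0.03,-0.3,0,0],[-1,0.03,-0.6,0,0],[-1,0.03,-0.8,0,0],[-1,0.03,-0.887,0,0],[-1,0.03,-0.887,0,0]],
  ],
)

```text
time_s: 15.75
tcp_pos: [0.4495, -0.0577, 0.1346]
eef_rot: [180.0, -0.0, 5.7]
contact_force: [0.5, 0.4, -0.2]
gripper_width: 0.0115
gripper_force: 40.0
```

Call:
drive_tool(
  increments=[
    [[-1,0,0,0,0],[-1,0,0,0,0]],
  ],
)

```text
time_s: 16.0
tcp_pos: [0.4494, -0.0587, 0.1344]
eef_rot: [180.0, 0.0, 5.6]
contact_force: [-0.1, 0.1, -1.1]
gripper_width: 0.0117
gripper_force: 40.0
```

```bash
python3 ptr.py w9.png;  python3 - <<'E'
from h import *
print(sh((.450,-.058,.088)))
E
```

```text
[ 0.44937411 -0.05865132  0.13435341] [1.79993068e+02 1.84008165e-02 5.55994662e+00] [-0.12893767  0.06981248 -1.09439512] [-0.06474861 -0.04278421 -0.00931074]
[[-7.000e-02  2.300e-01  1.127e+03]
 [ 3.303e+01  3.700e-01  1.037e+03]
 [ 6.199e+01  3.500e-01  5.430e+02]] pointer 0.24328971479289074 zero 0.11487468757632174 knob deg 0.256830054433138
[ 0.006 -0.004  0.386]
```

Call:
drive_tool(
  increments=[
    [[-1,0.006,-0.005,0.1,0],[-1,0.006,-0.005,0.2,0],[-1,0.006,-0.005,0.3,0],[-1,0.006,-0.005,0.37,0],[-1,0.006,-0.005,0.37,0]],
  ],
)

```text
time_s: 16.68
tcp_pos: [0.4495, -0.0574, 0.0892]
eef_rot: [180.0, 0.1, 5.6]
contact_force: [0.0, -0.0, -0.4]
gripper_width: 0.0118
gripper_force: 40.0
```

Call:
drive_tool(
  increments=[
    [[-1,0,0,0.02,0],[-1,0,0,0.035,0],[-1,0,0,0.035,0]],
  ],
)

```text
time_s: 17.05
tcp_pos: [0.4501, -0.0573, 0.086]
eef_rot: [-180.0, -0.0, 5.6]
contact_force: [-0.3, -0.2, -0.8]
gripper_width: 0.0113
gripper_force: 40.0
```

Call:
drive_tool(
  increments=[
    [[-1,0,0,0.015,0],[-1,0,0,0.025,0],[-1,0,0,0.025,0]],
  ],
)

```text
time_s: 17.42
tcp_pos: [0.45, -0.0573, 0.0828]
eef_rot: [180.0, 0.0, 5.6]
contact_force: [-0.0, -0.4, -0.2]
gripper_width: 0.0115
gripper_force: 40.0
```

Call:
drive_tool(
  increments=[
    [[-1,0,0.003,0.015,0],[-1,0,0.003,0.015,0]],
  ],
)

```text
time_s: 17.68
tcp_pos: [0.45, -0.0577, 0.0809]
eef_rot: [180.0, 0.0, 5.6]
contact_force: [-0.8, -0.4, -0.1]
gripper_width: 0.0117
gripper_force: 40.0
```

Call:
drive_tool(
  increments=[
    [[-1,0,0,0.015,0],[-1,0,0,0.015,0]],
  ],
)

```text
time_s: 17.92
tcp_pos: [0.45, -0.0577, 0.0791]
eef_rot: [180.0, 0.0, 5.6]
contact_force: [-0.9, -0.3, -0.2]
gripper_width: 0.0115
gripper_force: 40.0
```

Call:
drive_tool(
  increments=[
    [[-1,0,0,0.012,0],[-1,0,0,0.012,0]],
  ],
)

```text
time_s: 18.18
tcp_pos: [0.4502, -0.0577, 0.0779]
eef_rot: [180.0, -0.0, 5.6]
contact_force: [-0.0, 0.3, 0.9]
gripper_width: 0.0118
gripper_force: 40.0
```

Call:
drive_tool(
  increments=[
    [[-1,0,0,0.012,0],[-1,0,0,0.012,0]],
  ],
)

```text
time_s: 18.42
tcp_pos: [0.451, -0.0576, 0.0772]
eef_rot: [180.0, -0.1, 5.7]
contact_force: [-0.7, 0.3, 7.3]
gripper_width: 0.0115
gripper_force: 40.0
```

Call:
drive_tool(
  increments=[
    [[-1,0,0,0.01,0],[-1,0,0,0.01,0]],
  ],
)

```text
time_s: 18.68
tcp_pos: [0.451, -0.0577, 0.0761]
eef_rot: [180.0, -0.1, 5.7]
contact_force: [-1.1, -0.4, 8.9]
gripper_width: 0.0114
gripper_force: 40.0
```

Call:
drive_tool(
  increments=[
    [[-1,0,0,0.01,0],[-1,0,0,0.01,0]],
  ],
)

```text
time_s: 18.92
tcp_pos: [0.4507, -0.0577, 0.0747]
eef_rot: [180.0, -0.1, 5.6]
contact_force: [-1.6, -0.4, 6.6]
gripper_width: 0.0113
gripper_force: 40.0
```

Call:
drive_tool(
  increments=[
    [[-1,0,0,0.01,0],[-1,0,0,0.01,0]],
  ],
)

```text
time_s: 19.18
tcp_pos: [0.4503, -0.0577, 0.0731]
eef_rot: [180.0, -0.0, 5.6]
contact_force: [-0.9, -0.7, 4.0]
gripper_width: 0.0115
gripper_force: 40.0
```

Call:
drive_tool(
  increments=[
    [[-1,0,0,0.01,0],[-1,0,0,0.01,0]],
  ],
)

```text
time_s: 19.42
tcp_pos: [0.4499, -0.0577, 0.0713]
eef_rot: [-180.0, 0.0, 5.6]
contact_force: [-0.8, -0.2, -0.4]
gripper_width: 0.0114
gripper_force: 40.0
```

Call:
drive_tool(
  increments=[
    [[-1,0,0,0.01,0],[-1,0,0,0.01,0]],
  ],
)

```text
time_s: 19.68
tcp_pos: [0.4498, -0.0576, 0.07]
eef_rot: [-180.0, 0.0, 5.6]
contact_force: [0.2, -0.3, -2.9]
gripper_width: 0.0114
gripper_force: 40.0
```

Call:
drive_tool(
  increments=[
    [[-1,0,0,0.012,0],[-1,0,0,0.012,0]],
  ],
)

```text
time_s: 19.92
tcp_pos: [0.4497, -0.0577, 0.0685]
eef_rot: [-180.0, 0.0, 5.6]
contact_force: [-0.2, -0.6, -5.1]
gripper_width: 0.0115
gripper_force: 40.0
```

Call:
drive_tool(
  increments=[
    [[-1,0,0,0.01,0],[-1,0,0,0.01,0]],
  ],
)

```text
time_s: 20.18
tcp_pos: [0.4501, -0.0577, 0.0678]
eef_rot: [180.0, -0.0, 5.6]
contact_force: [0.1, 0.2, -0.7]
gripper_width: 0.0117
gripper_force: 40.0
```

Call:
drive_tool(
  increments=[
    [[-1,0,0,0.008,0],[-1,0,0,0.008,0]],
  ],
)

```text
time_s: 20.42
tcp_pos: [0.4503, -0.0577, 0.067]
eef_rot: [180.0, -0.0, 5.6]
contact_force: [0.2, -1.1, 0.5]
gripper_width: 0.0115
gripper_force: 40.0
```

Call:
drive_tool(
  increments=[
    [[-1,0,0,0.01,0],[-1,0,0,0.01,0],[-1,0,0,0.01,0]],
  ],
)

```text
time_s: 20.8
tcp_pos: [0.4503, -0.0577, 0.0659]
eef_rot: [180.0, -0.0, 5.6]
contact_force: [-0.2, -1.3, 5.4]
gripper_width: 0.0113
gripper_force: 40.0
```

Call:
drive_tool(
  increments=[
    [[-1,0,0,0.008,0],[-1,0,0,0.008,0],[-1,0,0,0.008,0]],
  ],
)

```text
time_s: 21.18
tcp_pos: [0.4504, -0.0577, 0.0651]
eef_rot: [180.0, -0.0, 5.6]
contact_force: [-1.6, 0.5, 8.9]
gripper_width: 0.0115
gripper_force: 40.0
```

Call:
drive_tool(
  increments=[
    [[-1,0,0,0,0],[-1,0,0,0,0],[-1,0,0,0,0],[-1,0,0,0,0],[-1,0,0,0,0]],
  ],
)

```text
time_s: 21.8
tcp_pos: [0.4504, -0.0577, 0.0651]
eef_rot: [180.0, -0.0, 5.6]
contact_force: [-1.9, -0.3, 8.9]
gripper_width: 0.0119
gripper_force: 40.0
```

```bash
python3 ptr.py w10.png; python3 - <<'E'
from h import *
f=[]
for i in range(6):
    capture("wrist"); f.append(r.get_state()["contact_force"][2].round(1))
print(f)
im=save("top","top9.png")[:,:,::-1]; o=cv2.imread("pics/top0.png")
for n,(a,b,c,d) in dict(lemon=(140,180,362,405),garlic=(210,245,382,415),jar=(122,166,315,358)).items(): print(n,np.abs(im[a:b,c:d].astype(int)-o[a:b,c:d]).mean().round(1))
E
```

```text
[ 0.45041414 -0.05772587  0.06510827] [ 1.79989378e+02 -3.68872638e-02  5.63845659e+00] [-1.86273424 -0.30914156  8.90335861] [-0.1924317   0.75867109  0.05620684]
[[-1.700e-01  2.600e-01  1.201e+03]
 [ 3.317e+01  4.300e-01  1.078e+03]
 [ 6.191e+01  4.700e-01  5.990e+02]] pointer 0.2957017277050996 zero 0.19465529538075102 knob deg 0.2020928646486972
[np.float64(8.0), np.float64(8.0), np.float64(8.0), np.float64(8.4), np.float64(7.7), np.float64(7.7)]
lemon 29.2
garlic 29.6
jar 25.8
```

View pics/top9.png

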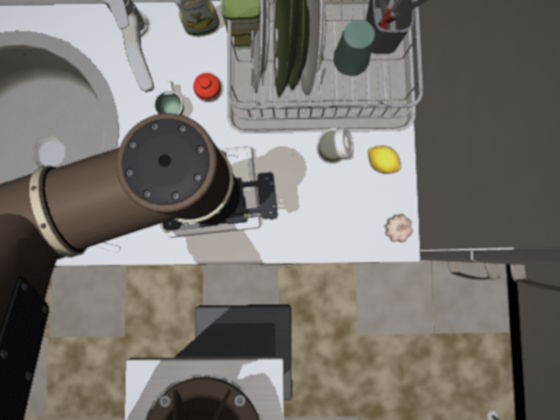

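The lemon (384,159), garlic (398,227) and jar (337,145) have not moved. The large image differences are only brightness. The push is steady at about 8 N, so I hand in.

```bash
python3 -c "
from h import *
print(job.close_job())"
```

```text
the job is handed in; nothing more can be done
None
```

The job is handed in at about 22 s: the pointer is on zero (about 0.1° off), the cover is snapped on and still gripped and pressed down at about 8 N, and the lemon, garlic and jar have not moved.

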